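# Close the storage box with the measure inside

## Task

Put the small steel measuring cup into the open white storage box, set the blue lid on the box, and press the lid down until both of its ends are fully home on the rim. Leave the tea carton, the mug and the jars where they stand.

Things in the scene. Friction and masses are not known exactly. Their poses are not given: they have to be found in the camera images.
- box: open white plastic storage box, loose, about 0.45 kg. Outside 120 mm along its x, 92 along y, rim 58 high; walls and floor 3 thick; clear inside 106 x 86 mm. A 5 mm wide ledge runs round the outside, its top 42 mm up. Origin: centre of the underside, z up. With the lid fully home, the lid's origin is 46 mm above this origin; resting on the raised lips, 52 mm.
- seal_far (a joint): grey sealing lip inside the box's +x end wall, 55 mm from the box's centre, 4 mm thick. Value: how far it is pushed down (m); 0 = stands 6 mm above the rim, 0.006 = level with the rim. It yields at about 9 N and stays where pushed; the lid's weight alone does not move it.
- seal_near (a joint): the same lip at the box's -x end wall, with its own 9 N: the two ends of the lid go down one by one, or together for about 18 N in the middle.
- lid: loose blue lid, 120 g, lying right way up. Outside 132 mm along its x, 104 along y; skirt inside 126 x 98 (3 mm play each side on the box), 12 deep; plate above it, top face at 16 mm. Bar grip in the middle: 40 mm along x, 14 thick along y, up to 42 mm. White press marks on the plate at x = +46 and -46 mm. Origin: centre at the skirt's lower edge, z up. Fits the box either way round.
- cup: small steel measuring cup, round, 45 mm across, 41 mm high, 50 g, open at the top, standing upright. Origin: centre of the underside; z up.
- tea_box: red tea carton 69 x 133 x 66 mm, bystander; origin: centre of the underside
- honey_jar: honey jar with green cap, 68 x 74 x 84 mm, bystander; origin: centre of the underside
- spice_jar: small spice jar with red cap, 45 mm across, 106 mm high, bystander; origin: centre of the underside
- mug_tea: white mug, 78 x 110 x 97 mm, bystander; origin: underside, near the middle of the mug
Things that resemble listed ones, but are neither listed nor needed, are in the scene too. Leave any orange or turquoise look-alike of the cup alone.

How it is judged:
On the way, in this order (a step that is already met when the one before it is completed fails the run):
1. the cup lies or stands inside the box (x of cup in the frame of box between -0.05 and 0.05 m and y of cup in the frame of box between -0.043 and 0.043 m and z of cup in the frame of box below 0.035 m and contact force between the fingers and cup below 0.1 N), for 0.2 s.
2. the lid is over the rim while at least one end still stands proud (horizontal distance between lid and box below 0.01 m and z of lid in the frame of box below 0.056 m and value of joint any of seal_far, seal_near below 0.004 m).
3. both ends of the lid are pressed home (value of joint each of seal_far, seal_near above 0.0045 m and z of lid in the frame of box below 0.0485 m), for 0.1 s.
At the end, for the whole second after the job is handed in: Box upright on the worktop, cup inside, lid on it centred within 8 mm and level with it within 0.03 rad, both lips pushed down over 4.5 mm and the lid's origin under 48.5 mm above the box's underside; lid and box at rest. No bystander moved over 30 mm (all of step 3 and horizontal distance between lid and box below 0.008 m and angle between the z axis of lid and the z axis of box, either way round below 0.03 rad and x of cup in the frame of box between -0.055 and 0.055 m and y of cup in the frame of box between -0.045 and 0.045 m and angle between box's own z axis and vertical below 0.05 rad and height (world z) of box between -0.01 and 0.01 m and linear speed of each of lid, box below 0.02 m/s); the robot touches nothing.
It fails at once if a bystander (tea carton, honey jar, spice jar, mug) is moved more than 30 mm (distance of any of tea_box, honey_jar, spice_jar, mug_tea from where it was at the start of the episode above 0.03 m).
It also fails if it takes over 69 s, if anything falls off the work surface, if the arm or the gripper's body presses on something with over 40 N, if the wrist force passes 120 N, or if a joint passes its speed limit or range.

## Robot

A 6-joint arm with a two-finger parallel gripper is mounted at the origin on a cart in front of the work surface, level with it; the furniture and walls round the work are solid. World frame = base frame: x ahead of the robot, y to its left, z up, the work surface at z = 0. Lengths are in m, angles in rad, forces in N, time in s.
With the tool pointing down it reaches from about 0.35 to 0.775 m from the base axis. Payload 5.5 kg.
Tool frame: the origin (TCP) lies at the very end of the fingers, on their centre line; the grasp point (between the pads) lies 19 mm behind it; z points along the fingers, y is the line along which they close (so a half turn about z gives the same grasp; the last joint's range is limited). The gripper opens to 85 mm and grips with 20 to 120 N. Pads are 22 mm wide; open, the fingers measure 114 mm over their backs; the gripper's body (76 mm by 85 mm) begins 54 mm behind the grasp point. The pads swing forward as they close: fully open they stand 13 mm farther back than shut.
Start: joints at [-1.286, 0.313, 0.046, 1.304, 0, 1.431], TCP at [0.237, -0.524, 0.231] pointing down, gripper open.
Joint ranges: [-2.76, 2.76], [-0.86, 1.69], [-1.03, 1.26], [-2.2, 2.34], [-1.47, 1.5], [-3.14, 3.14]. Speed limits (rad/s): [2.57, 2.57, 3.14, 3.14, 3.14, 3.14].

## Interface

Orientations are given as a unit quaternion [w, x, y, z].
In Python, from workcell import env gives the robot as it stands. The module is installed in compiled form; this text tells all that it offers.
- The arm moves only by the tool jog_arm, never from a script. Its argument "rows" is a list of rows, each a list of 6 numbers: the shift along the world's x, y, z in units of 40 mm (1.0 is 40 mm), then the turn, a rotation vector about the world's x, y, z in units of 6 degrees (1.0 is 6 degrees). In form: [[x, y, z, wx, wy, wz], ...]. A call has 1 to 12 rows; each row is the pose to reach, as a shift and turn from the pose commanded when the call began; what a row does not reach only later rows make up. A row lasts 1/12 s, in which the tool goes at most 41.7 mm and 7.16 degrees, less where a joint would pass 70% of its speed; a pose out of reach is approached as far as the arm can. A call with a gripper value outside its range is refused whole. "jaw" is the gripper command: -1 is fully open, 1 is shut, values between are in proportion, set as the call begins (left out, the last holds). The fingers move at their own pace and stop on an object; "force" is the grip in N (left out, the last holds). Time passes only in rows, so rows that repeat a pose let the fingers close. It gives the time, the measured TCP pose, the force, the opening and the grip force at its end, in the units of the state.
- env.get_state(): the state, without advancing time (a new reading comes with each control period).
- env.read_camera(name): name is "scene" or "top"; returns a dict with "pixels" (400x640x3 uint8, red, green, blue), "mtx" (3x3 intrinsics, pixels), "cam_to_world" (4x4, takes a point from camera to world coordinates). Camera axes: x right, y up, looking along -z (the intrinsics and any distortion apply to the point x, -y, -z); pixel columns grow to the right and rows downward; lengths in m; the calibration is good to about 2 mm. A picture is of the moment at which its call begins. There is no depth.
- env.hand_in(): hands the job in; it is judged then, once.
The state is a dict: "clock": time; "joint_pos": joint angles; "qvel": joint speeds; "tau": joint torques, N m; "tcp_pos": TCP position; "orientation": TCP orientation; "wrist_force": force on the tool from outside, world axes, zero at the start; "ft_torque": the same for the moment, N m; "finger_gap": finger opening in m; "grip_force": force on a finger pad.
Only numpy, scipy, OpenCV 4.12 (cv2) and the standard library are available. Lean on these libraries where they do the work, as an engineer would, in place of code of your own. Each camera call takes 0.05 s, during which the arm holds its last target. There are 200 camera calls.

## Working session

There is one attempt and no reset: what is moved stays moved. The work goes in short steps, Python scripts to look and compute and a tool call to move; the robot and the scene stay as the last step left them, time stands still between calls to the robot, and variables do not carry over. Pictures are saved under pics/ and viewed, at most 10 in all, crops included, and the job is handed in when it is done.

Besides the shell and the picture viewer there is one more tool, called after "Request:" as name([rows], argument=value, ...), one row to a line, values as JSON. jog_arm: Moves the arm, as the interface text tells. Its arguments: {"type":"object","properties":{"rows":{"type":"array","items":{"type":"array","items":{"type":"number"}}},"jaw":{"type":"number"},"force":{"type":"number"}},"required":["rows"]}

```bash
mkdir -p pics; cat > h.py <<'E'
import numpy as np, cv2
from workcell import env
def shot(n,f):
    c=env.read_camera(n); cv2.imwrite(f'pics/{f}.png',c['pixels'][:,:,::-1]); np.savez(f'pics/{n}_cal.npz',m=c['mtx'],T=c['cam_to_world']); return c
def px2w(n,uv,z):
    d=np.load(f'pics/{n}_cal.npz'); m,T=d['m'],d['T']
    r=np.linalg.inv(m)@np.array([uv[0],uv[1],1.]); r=T[:3,:3]@np.array([r[0],-r[1],-r[2]]); o=T[:3,3]
    return o+r*(z-o[2])/r[2]
E
python3 - <<'E'
from h import *
for n in('top','scene'):
    c=shot(n,n+'1'); print(c['mtx'].round(1).tolist(),c['cam_to_world'].round(3).tolist(),list(c))
print(env.get_state())
E
```

```text
[[516.2, 0.0, 309.6], [0.0, 516.2, 194.8], [0.0, 0.0, 1.0]] [[0.016, 0.987, -0.162, 0.369], [-1.0, 0.02, 0.022, -0.284], [0.025, 0.161, 0.987, 1.347], [0.0, 0.0, 0.0, 1.0]] ['pixels', 'mtx', 'cam_to_world']
[[459.6, 0.0, 321.5], [0.0, 459.6, 211.5], [0.0, 0.0, 1.0]] [[0.843, 0.257, -0.472, 0.05], [-0.538, 0.404, -0.74, -1.117], [0.001, 0.878, 0.478, 0.614], [0.0, 0.0, 0.0, 1.0]] ['pixels', 'mtx', 'cam_to_world']
{'clock': 0.1, 'joint_pos': array([-1.28559120e+00,  3.13946208e-01,  4.51404972e-02,  1.30362388e+00,
        2.21730340e-05,  1.43120185e+00]), 'qvel': array([ 0.00061857, -0.0008799 ,  0.00291908, -0.00035249, -0.00066196,
        0.00025246]), 'tau': array([ 1.99560323e-03, -4.81725597e+01,  2.99243456e+01,  1.27841695e-02,
       -1.36445296e-04, -6.56461040e-06]), 'tcp_pos': array([ 0.23685439, -0.52346724,  0.23050575]), 'orientation': array([-8.15277103e-04,  9.77527513e-01,  2.10806297e-01, -4.83456538e-05]), 'wrist_force': array([-0.54144337,  0.46113515, -0.52873174]), 'ft_torque': array([0.01641221, 0.01953433, 0.00340525]), 'grip_force': 0.0, 'finger_gap': 0.08513836316386367}
```

View pics/top1.png

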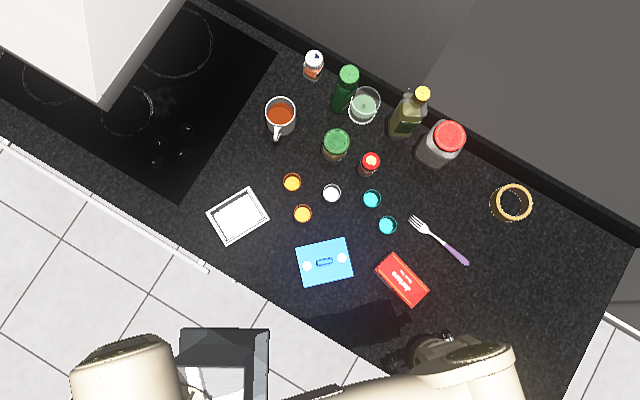

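View pics/scene1.png

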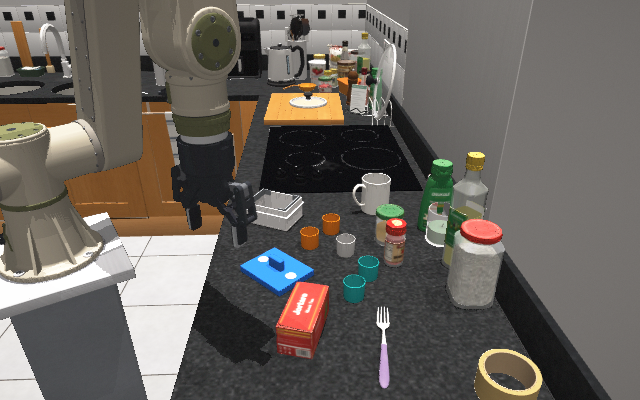

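The top view shows the steel cup near (332,193), the box near (238,216), the lid near (324,262), and the tea carton near (402,279). I'll enlarge that region.

```bash
python3 - <<'E'
import cv2
i=cv2.imread('pics/top1.png')[165:295,195:395]
cv2.imwrite('pics/crop1.png',cv2.resize(i,None,fx=4,fy=4,interpolation=cv2.INTER_CUBIC))
E
```

```text
(no output)
```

View pics/crop1.png

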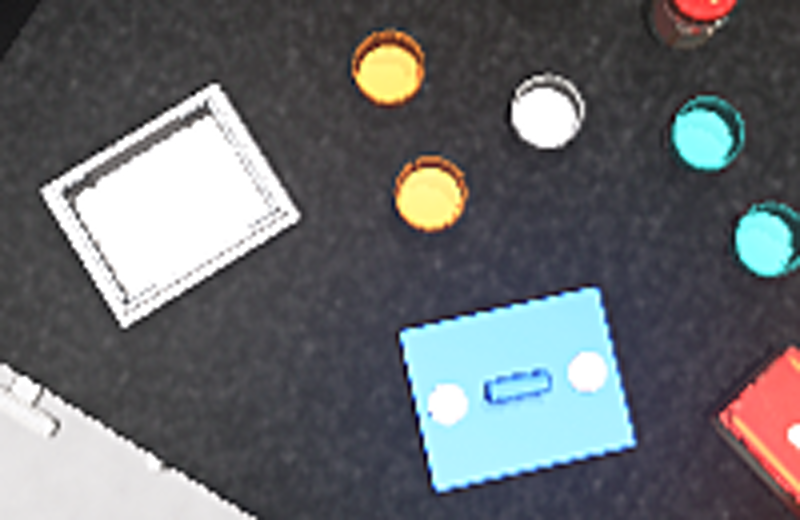

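The crop shows the box's outer corners at (40,188), (218,85), (300,215) and (125,328). The lid corners are at (402,330), (598,290), (636,443) and (438,490), and the cup's rim centre is near (548,111).

```bash
python3 - <<'E'
from h import *
f=lambda p,z: px2w('top',(195+(p[0]+.5)/4-.5,165+(p[1]+.5)/4-.5),z)
def rect(ps,z):
    w=np.array([f(p,z)[:2] for p in ps]); e=[w[(i+1)%4]-w[i] for i in range(4)]
    print('c',w.mean(0).round(4),'sides',[round(np.linalg.norm(x),4) for x in e],'ang',[round(np.degrees(np.arctan2(x[1],x[0]))%180,1) for x in e])
for z in (.042,.058): rect([(40,188),(218,85),(300,215),(125,328)],z)
rect([(402,330),(598,290),(636,443),(438,490)],.016)
g=f((518,386),.042),f((518,386),.035);print('grip',g)
print('marks',f((447,404),.016),f((588,371),.016), (f((447,404),.016)+f((588,371),.016))/2)
print('cup',f((548,112),.041), f((388,67),.041),f((431,193),.041))
E
```

```text
c [ 0.526  -0.1311] sides [np.float64(0.1298), np.float64(0.0992), np.float64(0.1302), np.float64(0.1046)] ang [np.float64(121.9), np.float64(33.5), np.float64(124.3), np.float64(33.3)]
c [ 0.5241 -0.133 ] sides [np.float64(0.1282), np.float64(0.098), np.float64(0.1286), np.float64(0.1033)] ang [np.float64(121.9), np.float64(33.5), np.float64(124.3), np.float64(33.3)]
c [ 0.4147 -0.3545] sides [np.float64(0.129), np.float64(0.1003), np.float64(0.1298), np.float64(0.1038)] ang [np.float64(102.5), np.float64(14.3), np.float64(104.1), np.float64(13.9)]
grip (array([ 0.41487868, -0.3526577 ,  0.042     ]), array([ 0.41512556, -0.35302741,  0.035     ]))
marks [ 0.40361064 -0.30876633  0.016     ] [ 0.42611201 -0.39887     0.016     ] [ 0.41486133 -0.35381816  0.016     ]
cup [ 0.58984992 -0.3699623   0.041     ] [ 0.61709121 -0.26665964  0.041     ] [ 0.53599548 -0.29581372  0.041     ]
```

Request:
jog_arm([
  [1,0.4,0,0,0,0.2],
  [2,0.8,0,0,0,0.4],
  [3,1.2,0,0,0,0.6],
  [4,1.7,0,0,0,0.8],
  [5,2.1,0,0,0,1],
  [6,2.6,0,0,0,1.2],
  [7,3,0,0,0,1.4],
  [8,3.5,0,0,0,1.5],
  [8.8,3.84,0,0,0,1.5],
  [8.83,3.84,-0.5,0,0,1.5],
  [8.83,3.84,-1.2,0,0,1.5],
  [8.83,3.84,-2,0,0,1.5],
], jaw=-0.4, force=25)

```text
clock: 1.1
tcp_pos: [0.5924, -0.3697, 0.1511]
orientation: [0.001, 0.958, 0.288, 0.001]
wrist_force: [0.4, -0.3, -0.2]
finger_gap: 0.0596
grip_force: 0.0
```

Request:
jog_arm([
  [-0.06,0,-0.8,0,0,0],
  [-0.06,0,-1.5,0,0,0],
  [-0.06,0,-2.2,0,0,0],
  [-0.06,0,-2.7,0,0,0],
  [-0.06,0,-3.1,0,0,0],
  [-0.06,0,-3.4,0,0,0],
  [-0.06,0,-3.5,0,0,0],
  [-0.06,0,-3.5,0,0,0],
])

```text
clock: 1.77
tcp_pos: [0.587, -0.3697, 0.0099]
orientation: [-0.001, 0.958, 0.287, -0.001]
wrist_force: [-0.3, 0.3, -0.1]
finger_gap: 0.0601
grip_force: 0.0
```

Request:
jog_arm([
  [0,0,0,0,0,0],
  [0,0,0,0,0,0],
  [0,0,0,0,0,0],
  [0,0,0,0,0,0],
  [0,0,0,0,0,0],
  [0,0,0,0,0,0],
  [0,0,0,0,0,0],
  [0,0,0,0,0,0],
], jaw=1)

```text
clock: 2.43
tcp_pos: [0.5885, -0.371, 0.0127]
orientation: [0.001, 0.958, 0.287, 0.001]
wrist_force: [-0.8, 0.3, 6.2]
finger_gap: 0.043
grip_force: 26.0
```

Request:
jog_arm([
  [0,0,0.5,0,0,0],
  [0,0,1.2,0,0,0],
  [0,0,2,0,0,0],
  [0,0,2.8,0,0,0],
  [0,0,3.5,0,0,0],
  [0,0,3.8,0,0,0],
  [-0.2,0.7,3.8,0,0,0],
  [-0.4,1.4,3.8,0,0,0],
  [-0.6,2.2,3.8,0,0,0],
  [-0.8,3,3.8,0,0,0],
  [-1,3.7,3.8,0,0,0],
  [-1.1,4.2,3.8,0,0,0],
])

```text
clock: 3.43
tcp_pos: [0.5421, -0.1996, 0.163]
orientation: [-0.001, 0.958, 0.287, -0.001]
wrist_force: [-0.9, 0.5, -0.8]
finger_gap: 0.0426
grip_force: 25.9
```

Request:
jog_arm([
  [-0.15,0.6,0,0,0,0],
  [-0.3,1.2,0,0,0,0],
  [-0.4,1.6,0,0,0,0],
  [-0.45,1.78,0,0,0,0],
  [-0.45,1.78,0,0,0,0],
  [-0.45,1.78,0,0,0,0],
])

```text
clock: 3.93
tcp_pos: [0.5262, -0.1316, 0.1634]
orientation: [0.0, 0.958, 0.287, 0.0]
wrist_force: [-0.1, -0.9, 0.5]
finger_gap: 0.0426
grip_force: 25.9
```

```bash
python3 - <<'E'
from h import *
c=shot('scene','s2')
i=c['pixels'][110:290,140:400,::-1]
cv2.imwrite('pics/s2c.png',cv2.resize(i,None,fx=3,fy=3,interpolation=cv2.INTER_CUBIC))
E
```

```text
(no output)
```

View pics/s2c.png

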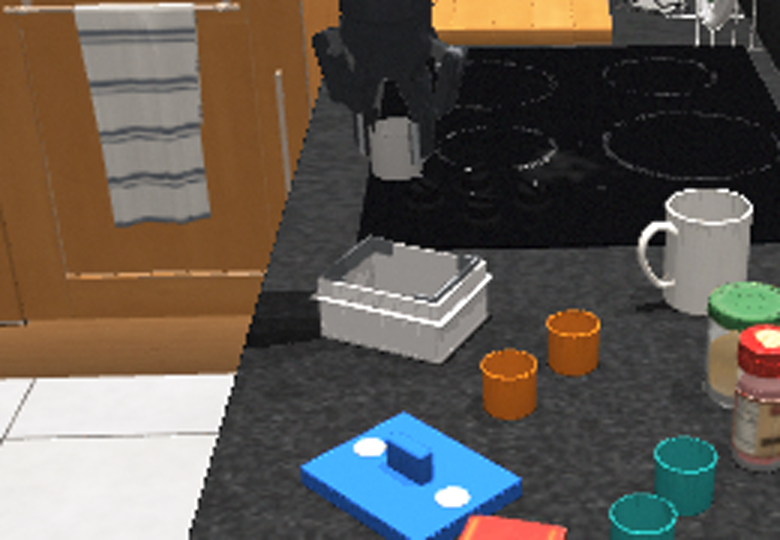

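The cup is held over the box (crop (395,150)), and nothing else has been disturbed. I'll lower it in.

Request:
jog_arm([
  [0,0,-0.6,0,0,0],
  [0,0,-1.2,0,0,0],
  [0,0,-1.7,0,0,0],
  [0,0,-2.1,0,0,0],
  [0,0,-2.5,0,0,0],
  [0,0,-2.8,0,0,0],
  [0,0,-3.1,0,0,0],
  [0,0,-3.3,0,0,0],
  [0,0,-3.5,0,0,0],
  [0,0,-3.55,0,0,0],
  [0,0,-3.55,0,0,0],
])

```text
clock: 4.9
tcp_pos: [0.5256, -0.1315, 0.0207]
orientation: [-0.0, 0.958, 0.287, -0.0]
wrist_force: [-0.9, -0.1, -0.4]
finger_gap: 0.0428
grip_force: 25.9
```

Request:
jog_arm([
  [0,0,0,0,0,0],
  [0,0,0,0,0,0],
  [0,0,0,0,0,0],
  [0,0,0,0,0,0],
  [0,0,0,0,0,0],
  [0,0,0,0,0,0],
], jaw=-0.32)

```text
clock: 5.4
tcp_pos: [0.5259, -0.1311, 0.0216]
orientation: [0.0, 0.958, 0.287, 0.0]
wrist_force: [-0.4, 0.1, 0.1]
finger_gap: 0.0564
grip_force: 0.0
```

Request:
jog_arm([
  [0,0,0.5,0,0,0],
  [0,0,1.2,0,0,0],
  [0,0,2,0,0,0],
  [0,0,3,0,0,0],
  [0,0,4,0,0,0],
  [-0.4,-0.8,4,0,0,1],
  [-0.8,-1.6,4,0,0,2],
  [-1.2,-2.4,4,0,0,3],
  [-1.6,-3.2,4,0,0,4],
  [-2,-4,4,0,0,5],
  [-2.4,-4.8,4,0,0,6],
  [-2.78,-5.56,4,0,0,7],
])

```text
clock: 6.4
tcp_pos: [0.4135, -0.355, 0.1815]
orientation: [0.0, 0.79, 0.613, 0.0]
wrist_force: [0.5, -0.3, -0.1]
finger_gap: 0.0564
grip_force: 0.0
```

Request:
jog_arm([
  [0,0,0,0,0,1.1],
  [0,0,0,0,0,2.2],
  [0,0,0,0,0,3.3],
  [0,0,0,0,0,4.4],
  [0,0,0,0,0,4.75],
  [0,0,0,0,0,4.75],
  [0,0,0,0,0,4.75],
], jaw=0)

```text
clock: 6.98
tcp_pos: [0.4145, -0.3535, 0.1813]
orientation: [0.0, 0.617, 0.787, 0.0]
wrist_force: [0.1, -1.5, -0.4]
finger_gap: 0.0427
grip_force: 0.0
```

```bash
python3 - <<'E'
from h import *
a=shot('top','t3')['pixels'][165:265,180:300,::-1]; b=shot('scene','s3')['pixels'][170:240,220:320,::-1]
r=lambda i,k:cv2.resize(i,None,fx=k,fy=k,interpolation=cv2.INTER_CUBIC)
cv2.imwrite('pics/t3c.png',r(a,6)); cv2.imwrite('pics/s3c.png',r(b,8))
s=env.get_state();print(s['tcp_pos'],s['orientation'])
E
```

```text
[ 0.41457228 -0.35346862  0.18136706] [4.87045323e-05 6.17167823e-01 7.86831542e-01 2.65885831e-05]
```

View pics/t3c.png

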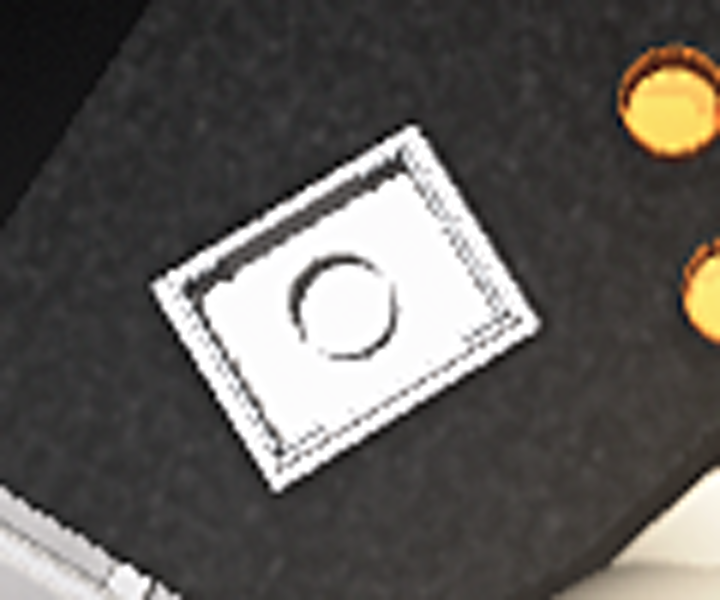

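View pics/s3c.png

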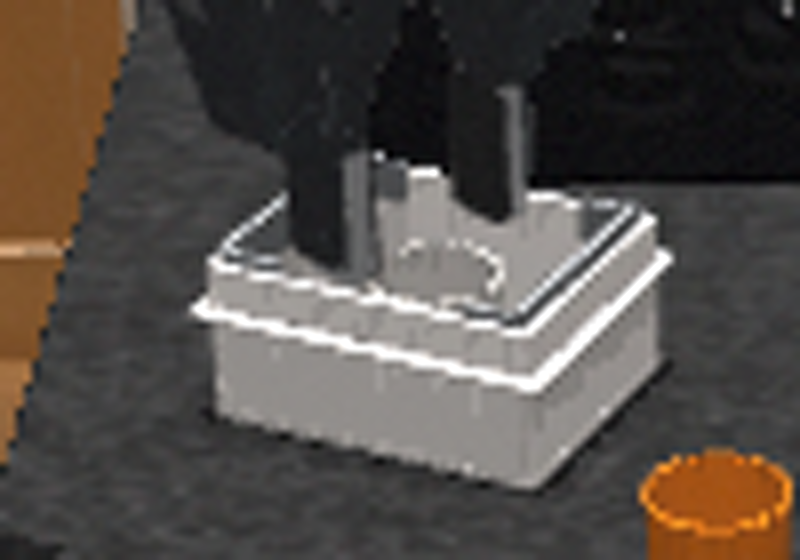

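The cup stands upright inside the box. The top crop shows the ledge corners at (152,286), (415,127), (541,323) and (277,491). The scene crop shows them at (192,308), (535,387) and (670,260). I'll fit the box pose from both views.

```bash
python3 - <<'E'
from h import *
from scipy.optimize import least_squares as ls
def proj(n,P):
    d=np.load(f'pics/{n}_cal.npz');q=(P-d['T'][:3,3])@d['T'][:3,:3]; q=q*[1,-1,-1]; q=q@d['m'].T; return q[:,:2]/q[:,2:]
cv=lambda a,k,o:(np.array(a)+.5)/k-.5+o
top=cv([(152,286),(415,127),(541,323),(277,491)],6,(180,165)); sc=cv([(192,308),(535,387),(670,260)],8,(220,170))
C=np.array([(65,51),(65,-51),(-65,-51),(-65,51)])/1e3
def fit(C,z,top,sc,x0,idx):
    def cor(p):
        c,s=np.cos(p[2]),np.sin(p[2]); return np.c_[C@np.array([[c,s],[-s,c]])+p[:2],np.full(4,z)]
    for nm,f in dict(top=lambda p:(proj('top',cor(p))-top).ravel(),scene=lambda p:(proj('scene',cor(p))[idx]-sc).ravel()).items():
        r=ls(f,x0); print(nm,r.x[:2].round(4),np.degrees(r.x[2]).round(2),r.fun.round(1))
# corner order guess by nearest
x0=[.526,-.131,np.radians(123.2)]
c,s=np.cos(x0[2]),np.sin(x0[2]); P=np.c_[C@np.array([[c,s],[-s,c]])+x0[:2],np.full(4,.042)]
near=lambda n,q:[int(np.argmin(np.linalg.norm(proj(n,P)-u,axis=1))) for u in q]
o=near('top',top); i=near('scene',sc); print(o,i)
t2=np.empty((4,2)); t2[o]=top
fit(C,.042,t2,sc,x0,i)
print('cup',px2w('top',cv((343,307),6,(180,165)),.044))
# lid, plate top corners: top crop1 and scene s2c
C2=np.array([(66,52),(66,-52),(-66,-52),(-66,52)])/1e3
top=cv([(402,330),(598,290),(636,443),(438,490)],4,(195,165)); sc=cv([(302,469),(405,412),(521,484)],3,(140,110))
x0=[.4148,-.354,np.radians(103.6)]; C=C2
c,s=np.cos(x0[2]),np.sin(x0[2]); P=np.c_[C@np.array([[c,s],[-s,c]])+x0[:2],np.full(4,.016)]
o=near('top',top); i=near('scene',sc); t2=np.empty((4,2)); t2[o]=top; fit(C,.016,t2,sc,x0,i)
E
```

```text
[1, 2, 3, 0] [0, 3, 2]
top [ 0.5258 -0.1311] 123.57 [ 0.  -0.  -0.   0.1 -0.  -0.4  0.1  0.3]
scene [ 0.5276 -0.1315] 123.16 [-0.8  0.2 -0.1  0.3  0.9 -0.7]
cup [ 0.52505213 -0.12979068  0.044     ]
top [ 0.4147 -0.3545] 103.61 [-0.6  0.3 -0.4  0.2  0.5 -1.   0.4  0.5]
scene [ 0.4146 -0.3591] 102.77 [-1.  -0.4  0.4  0.6  0.6 -0.3]
```

Request:
jog_arm([
  [0,0,-0.8,0,0,0],
  [0,0,-1.6,0,0,0],
  [0,0,-2.3,0,0,0],
  [0,0,-2.9,0,0,0],
  [0,0,-3.4,0,0,0],
  [0,0,-3.8,0,0,0],
  [0,0,-4,0,0,0],
  [0,0,-4,0,0,0],
])

```text
clock: 7.75
tcp_pos: [0.4136, -0.3523, 0.0195]
orientation: [-0.002, 0.617, 0.787, 0.0]
wrist_force: [0.2, 0.5, -0.6]
finger_gap: 0.0425
grip_force: 0.0
```

Request:
jog_arm([
  [0,0,0,0,0,0],
  [0,0,0,0,0,0],
  [0,0,0,0,0,0],
  [0,0,0,0,0,0],
  [0,0,0,0,0,0],
  [0,0,0,0,0,0],
  [0,0,0,0,0,0],
  [0,0,0,0,0,0],
], jaw=1, force=50)

```text
clock: 8.42
tcp_pos: [0.4154, -0.3545, 0.0228]
orientation: [0.001, 0.617, 0.787, -0.0]
wrist_force: [-0.3, 0.3, 5.9]
finger_gap: 0.0129
grip_force: 51.0
```

Request:
jog_arm([
  [0,0,0.3,0,0,0],
  [0,0,0.8,0,0,0],
  [0,0,1.4,0,0,0],
  [0,0,2,0,0,0],
  [0,0,2.6,0,0,0.2],
  [0.2,0.4,3,0,0,0.6],
  [0.5,1,3,0,0,1],
  [0.85,1.7,3,0,0,1.5],
  [1.2,2.4,3,0,0,2],
  [1.55,3.1,3,0,0,2.5],
  [1.9,3.8,3,0,0,3],
  [2.2,4.4,3,0,0,3.3],
])

```text
clock: 9.42
tcp_pos: [0.5029, -0.1756, 0.1414]
orientation: [-0.0, 0.471, 0.882, 0.0]
wrist_force: [-0.4, -0.1, -2.3]
finger_gap: 0.0127
grip_force: 50.0
```

Request:
jog_arm([
  [0.25,0.5,0,0,0,0],
  [0.45,0.9,0,0,0,0],
  [0.57,1.14,0,0,0,0],
  [0.59,1.17,0,0,0,0],
  [0.59,1.17,-0.2,0,0,0],
  [0.59,1.17,-0.5,0,0,0],
  [0.59,1.17,-0.8,0,0,0],
  [0.59,1.17,-0.9,0,0,0],
  [0.59,1.17,-0.9,0,0,0],
])

```text
clock: 10.17
tcp_pos: [0.5246, -0.1314, 0.1036]
orientation: [-0.002, 0.473, 0.881, -0.0]
wrist_force: [0.2, 0.2, -0.2]
finger_gap: 0.013
grip_force: 50.0
```

```bash
python3 - <<'E'
from h import *
a=shot('scene','s4')['pixels'][140:250,210:340,::-1]
cv2.imwrite('pics/s4c.png',cv2.resize(a,None,fx=5,fy=5,interpolation=cv2.INTER_CUBIC))
s=env.get_state();print(s['tcp_pos'],2*np.degrees(np.arctan2(s['orientation'][2],s['orientation'][1])))
E
```

```text
[ 0.52522995 -0.13145033  0.10459623] 123.55393920905004
```

View pics/s4c.png

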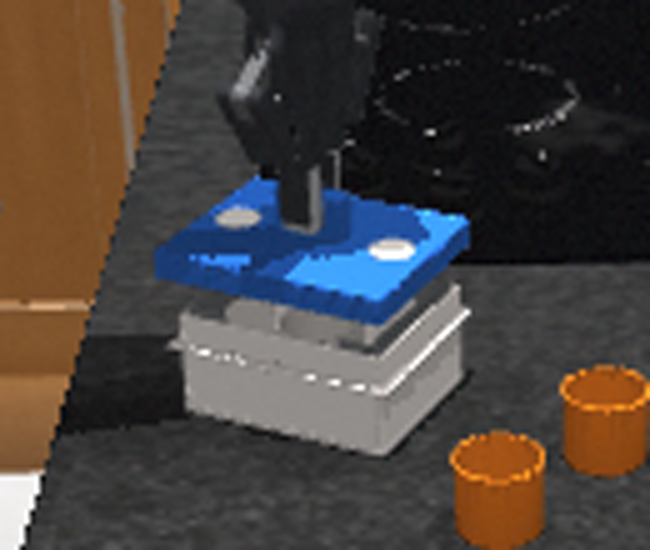

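The lid is held over the box. Its plate corners in the crop are at left (155,248), front (372,298), right (470,218) and back (258,178). I'll check the offset within the scene view.

```bash
python3 - <<'E'
from h import *
from scipy.optimize import least_squares as ls
def proj(n,P):
    d=np.load(f'pics/{n}_cal.npz');q=(P-d['T'][:3,3])@d['T'][:3,:3]; q=q*[1,-1,-1]; q=q@d['m'].T; return q[:,:2]/q[:,2:]
from scipy.spatial.transform import Rotation as R
sc=(np.array([(155,248),(372,298),(470,218),(258,178),(155,278),(372,322),(468,248)])+.5)/5-.5+(210,140)
C=np.array([(66,52,16),(-66,52,16),(-66,-52,16),(66,-52,16),(66,52,0),(-66,52,0),(-66,-52,0)])/1e3
def P(p): return R.from_euler('ZYX',p[3:]).apply(C)+p[:3]
f=lambda p:np.r_[(proj('scene',P(p))-sc).ravel(), p[4:]*20]
r=ls(f,[.526,-.131,.082,np.radians(123.4),0,0]);print(r.x[:3].round(4),np.degrees(r.x[3:]).round(1),r.fun.round(1))
g=lambda p:f(np.r_[p[:2],.0818,p[2],0,0]); r=ls(g,[.526,-.131,np.radians(123.4)]);print(r.x.round(4),np.degrees(r.x[2]),r.fun.round(1))
E
```

```text
[ 0.5338 -0.1142  0.0717] [121.9   0.5   0.6] [-0.4  0.2  0.  -0.3 -0.4  0.3  0.3 -0.   0.2 -0.3  0.3  0.5  0.1 -0.3
  0.2  0.2]
[ 0.5251 -0.132   2.1265] 121.8374017377136 [-1.   0.   0.2  0.1  0.1  0.   0.1 -0.8 -0.5 -0.4  0.4  1.1  0.6 -0.5
  0.   0. ]
```

Request:
jog_arm([
  [0.03,0,-0.1,0,0,0],
  [0.03,0,-0.2,0,0,0],
  [0.03,0,-0.3,0,0,0],
  [0.03,0,-0.4,0,0,0],
  [0.03,0,-0.5,0,0,0],
  [0.03,0,-0.58,0,0,0],
  [0.03,0,-0.64,0,0,0],
  [0.03,0,-0.68,0,0,0],
  [0.03,0,-0.7,0,0,0],
  [0.03,0,-0.7,0,0,0],
])

```text
clock: 11.05
tcp_pos: [0.5273, -0.1307, 0.0772]
orientation: [-0.0, 0.472, 0.881, 0.0]
wrist_force: [0.6, -1.0, -1.4]
finger_gap: 0.0129
grip_force: 50.0
```

Request:
jog_arm([
  [0,0,-0.03,0,0,0],
  [0,0,-0.06,0,0,0],
  [0,0,-0.06,0,0,0],
  [0,0,-0.06,0,0,0],
])

```text
clock: 11.38
tcp_pos: [0.5274, -0.1307, 0.0749]
orientation: [0.0, 0.472, 0.881, 0.0]
wrist_force: [0.1, 0.2, -1.2]
finger_gap: 0.0132
grip_force: 50.0
```

Request:
jog_arm([
  [0,0,-0.03,0,0,0],
  [0,0,-0.06,0,0,0],
  [0,0,-0.06,0,0,0],
  [0,0,-0.06,0,0,0],
])

```text
clock: 11.72
tcp_pos: [0.5276, -0.1308, 0.0742]
orientation: [0.001, 0.472, 0.881, 0.0]
wrist_force: [-3.7, 1.4, 10.3]
finger_gap: 0.0126
grip_force: 51.6
```

Request:
jog_arm([
  [0,0,-0.04,0,0,0],
  [0,0,-0.08,0,0,0],
  [0,0,-0.12,0,0,0],
  [0,0,-0.12,0,0,0],
])

```text
clock: 12.05
tcp_pos: [0.5276, -0.1308, 0.07]
orientation: [0.001, 0.472, 0.881, 0.0]
wrist_force: [-5.2, 1.6, 13.6]
finger_gap: 0.0128
grip_force: 52.2
```

Request:
jog_arm([
  [0,0,-0.03,0,0,0],
  [0,0,-0.06,0,0,0],
  [0,0,-0.09,0,0,0],
  [0,0,-0.09,0,0,0],
])

```text
clock: 12.38
tcp_pos: [0.5276, -0.1308, 0.0687]
orientation: [0.001, 0.472, 0.882, -0.0]
wrist_force: [-11.2, 4.0, 30.8]
finger_gap: 0.0127
grip_force: 54.5
```

The force rises to 31 N at the expected height, so the lid looks home. I'll unload, release and rise, then look.

Request:
jog_arm([
  [0,0,0.06,0,0,0],
  [0,0,0.06,0,0,0],
])

```text
clock: 12.55
tcp_pos: [0.5281, -0.131, 0.0688]
orientation: [0.001, 0.472, 0.882, 0.0]
wrist_force: [-3.8, 2.3, 14.2]
finger_gap: 0.0129
grip_force: 52.2
```

Request:
jog_arm([
  [0,0,0,0,0,0],
  [0,0,0,0,0,0],
  [0,0,0,0,0,0],
  [0,0,0.1,0,0,0],
  [0,0,0.4,0,0,0],
  [0,0,0.9,0,0,0],
  [0,0,1.5,0,0,0],
  [0,0,2,0,0,0],
  [0,0,2,0,0,0],
], jaw=0.2)

```text
clock: 13.3
tcp_pos: [0.5298, -0.1317, 0.1507]
orientation: [0.003, 0.472, 0.881, 0.0]
wrist_force: [1.5, 0.1, 0.8]
finger_gap: 0.0347
grip_force: 0.0
```

```bash
python3 - <<'E'
from h import *
a=shot('scene','s5')['pixels'][150:250,220:340,::-1]
cv2.imwrite('pics/s5c.png',cv2.resize(a,None,fx=6,fy=6,interpolation=cv2.INTER_CUBIC))
E
```

```text
(no output)
```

View pics/s5c.png

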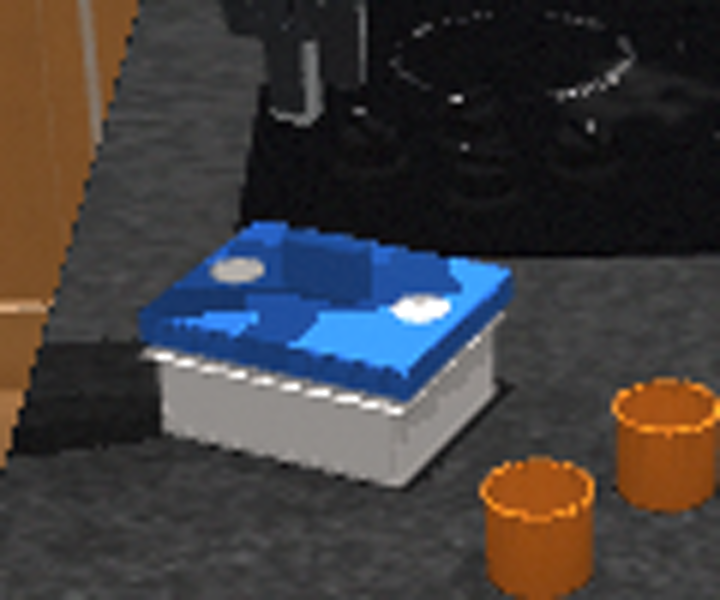

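The lid looks seated: its skirt is close to the ledge at left (142,350) and front (403,405). I'll confirm by pressing both marks with shut fingers.

Request:
jog_arm([
  [-0.35,0.5,0,0,0,0],
  [-0.65,0.97,0,0,0,0],
  [-0.65,0.97,0,0,0,0],
  [-0.65,0.97,0,0,0,0],
  [-0.65,0.97,-0.4,0,0,0],
  [-0.65,0.97,-0.9,0,0,0],
  [-0.65,0.97,-1.4,0,0,0],
  [-0.65,0.97,-1.8,0,0,0],
  [-0.65,0.97,-2,0,0,0],
  [-0.65,0.97,-2.1,0,0,0],
  [-0.65,0.97,-2.1,0,0,0],
], jaw=1)

```text
clock: 14.27
tcp_pos: [0.5011, -0.0922, 0.0625]
orientation: [-0.0, 0.472, 0.881, -0.0]
wrist_force: [-0.1, -0.8, 1.2]
finger_gap: -0.0002
grip_force: 0.0
```

Request:
jog_arm([
  [0,0,-0.05,0,0,0],
  [0,0,-0.08,0,0,0],
  [0,0,-0.1,0,0,0],
  [0,0,-0.1,0,0,0],
])

```text
clock: 14.6
tcp_pos: [0.5019, -0.0924, 0.062]
orientation: [0.001, 0.472, 0.881, -0.0]
wrist_force: [-10.1, 2.9, 26.3]
finger_gap: -0.0
grip_force: 13.5
```

That end is home, with a hard stop at 0.062 = 46 + 16 mm. Now the other end.

Request:
jog_arm([
  [0,0,0.3,0,0,0],
  [0,0,0.8,0,0,0],
  [0,0,1.4,0,0,0],
  [0.4,-0.6,1.4,0,0,0],
  [0.8,-1.2,1.4,0,0,0],
  [1.1,-1.7,1.4,0,0,0],
  [1.27,-1.92,1.4,0,0,0],
  [1.27,-1.92,1,0,0,0],
  [1.27,-1.92,0.6,0,0,0],
  [1.27,-1.92,0.3,0,0,0],
  [1.27,-1.92,0.1,0,0,0],
  [1.27,-1.92,0.1,0,0,0],
])

```text
clock: 15.6
tcp_pos: [0.5518, -0.1685, 0.0626]
orientation: [-0.0, 0.472, 0.881, 0.0]
wrist_force: [-0.2, -1.1, 0.3]
finger_gap: -0.0004
grip_force: 0.0
```

Request:
jog_arm([
  [0,0,-0.04,0,0,0],
  [0,0,-0.08,0,0,0],
  [0,0,-0.1,0,0,0],
  [0,0,-0.1,0,0,0],
])

```text
clock: 15.93
tcp_pos: [0.5524, -0.1686, 0.062]
orientation: [0.001, 0.472, 0.882, -0.0]
wrist_force: [-7.7, 2.9, 22.0]
finger_gap: -0.0
grip_force: 11.2
```

Both ends are home at 0.062. I'll retreat and hand in.

Request:
jog_arm([
  [0,0,0.3,0,0,0],
  [0,0,0.8,0,0,0],
  [0,0,1.5,0,0,0],
  [0,0,2.3,0,0,0],
  [0,0,3,0,0,0],
  [0,0,3,0,0,0],
  [0,0,3,0,0,0],
  [0,0,3,0,0,0],
])

```text
clock: 16.6
tcp_pos: [0.552, -0.1685, 0.1782]
orientation: [-0.0, 0.472, 0.881, 0.0]
wrist_force: [0.1, 0.2, 0.0]
finger_gap: 0.0
grip_force: 0.0
```

```bash
python3 -c "
from workcell import env
print(env.hand_in())"
```

```text
the job is handed in; nothing more can be done
None
```

The steel cup is standing in the box and the lid is pressed home at both ends (each stopped hard at the expected 62 mm plate height); I handed the job in at about 17 s, and no verdict was returned.

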